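# Turn the yellow tag over through the twisted guide

## Robot

A 6-joint arm with a two-finger parallel gripper is mounted at the origin on the work surface. World frame = base frame: x ahead of the robot, y to its left, z up, the work surface at z = 0. Lengths are in m, angles in rad, forces in N, time in s.
With the tool pointing down it reaches from about 0.35 to 0.925 m from the base axis. Payload 6.4 kg.
Tool frame: the origin (TCP) lies midway between the tips of the shut fingers; the grasp point (between the pads) lies behind it (manip.grip_point_offset is the z of the grasp point in the tool frame, in m); z points along the fingers, y is the line along which they close (so a half turn about z gives the same grasp; the last joint's range is limited). The gripper opens to 85 mm and grips with 20 to 120 N. Pads are 22 mm wide; open, the fingers measure 114 mm over their backs; the gripper's body (76 mm by 85 mm) begins 54 mm behind the grasp point. The pads swing forward as they close: fully open they stand 13 mm farther back than shut.
Start: joints at [0.971, 0.245, 1.558, -0, 1.339, -0.174], TCP at [0.268, 0.592, 0.231] pointing down, gripper open.
Joint ranges: [-3.13, 3.13], [-1.02, 2.26], [0.13, 2.54], [-0.95, 4.09], [0.21, 2.88], [-2.74, 2.74]. Speed limits (rad/s): [2.57, 2.57, 3.14, 3.14, 3.14, 3.14].

## Interface

Orientations are given as a 3x3 rotation matrix whose columns are the frame's x, y, z axes.
In Python, from bench import manip gives the robot as it stands.
- The arm moves only by the tool carry_out, never from a script. Its argument "targets" is a list of rows, each a list of 4 numbers: the shift along the tool's x, y, z in units of 8 cm (1.0 is 8 cm), then the turn about the tool's z in units of 60 degrees (1.0 is 60 degrees). A call has 1 to 12 rows; each row shifts and turns the commanded pose from where the row before left it, along the tool's axes as they then stand; what a row does not reach is not made up. A row lasts 1/10 s, in which the tool goes at most 50 mm and 8.59 degrees, less where a joint would pass 70% of its speed; a pose out of reach is approached as far as the arm can. A call with a number of a shift or a turn outside -1 to 1 is refused whole. A call with a gripper value outside its range is refused whole. "hand" is the finger opening in mm, from 0 to 85.4, set as the call begins (left out, the last holds). The fingers move at their own pace and stop on an object; "force" is the grip in N (left out, the last holds). Time passes only in rows, so rows that do not move let the fingers close. It gives the time, the measured TCP pose, the force, the opening and the grip force at its end, in the units of the state.
- manip.read_state(): the state, without advancing time (a new reading comes with each control period).
- manip.camera(name): name is "scene" or "top"; returns the picture (400x640x3 uint8, blue, green, red); there is no depth.
- manip.get_calibration(name): a dict with "vertical_fov" (degrees; the focal length in pixels is half the picture's height over the tangent of half this angle, whatever the lens; pixels are square), "cx", "cy" (the principal point, pixels), "cam_to_world" (4x4, takes a point from camera to world coordinates). Camera axes: x right, y up, looking along -z (the intrinsics and any distortion apply to the point x, -y, -z); pixel columns grow to the right and rows downward; lengths in m; the calibration is good to about 2 mm. A picture is of the moment at which its call begins. get_calibration takes no time and is no camera call.
- manip.finish_job(): hands the job in; it is judged then, once.
The state is a dict: "clock": time; "q": joint angles; "joint_vel": joint speeds; "effort": joint torques, N m; "eef_pos": TCP position; "tool_rot": TCP orientation; "force": force on the tool from outside, world axes, zero at the start; "ft_torque": the same for the moment, N m; "width": finger opening in m; "finger_force": force on a finger pad.
Only numpy, scipy, OpenCV 4.12 (cv2) and the standard library are available. Lean on these libraries where they do the work, as an engineer would, in place of code of your own. Each camera call takes 0.05 s, during which the arm holds its last target. There are 200 camera calls.

## Task

The yellow tag's painted side is dry and its bare back is to be painted next. Take the yellow tag from the rack and drop it through the twisted brass guide the right way round, so that it comes out at the foot and rests lying back in the guide's sloping tray with its yellow side underneath and its bare wood on top. Leave the red and blue tags standing in the rack.

Things in the scene. Friction and masses are not known exactly. Their poses are not given: they have to be found in the camera images.
- tag_yellow: Round wooden tag, diameter 42 mm, 8 mm thick, 20 g: one face yellow, the other bare pale wood. Origin at its centre; x = disc axis, out of the yellow face; z up at the start. It stands on edge in a slot of a low dark fixed rack, x within 20 degrees of world +x (away from the robot). Centre 27 mm, top 48 mm above the table; the upper 24 mm stand free for a grip from above across the faces.
- tag_red: The same kind of tag painted red, in another slot of the rack; same size, origin and axes. Rack: 60 mm deep, 230 mm long, its top 24 mm above the table; its three slots lie in a row, 70 mm apart along the tags' y axis. Which tag is in which slot varies.
- tag_blue: The same kind of tag painted blue, in another slot of the rack; same size, origin and axes.
- guide: Fixed turning guide: white funnel over twisted brass rods. Origin on the table under the funnel's centre; z up, x level towards the tray, within 20 degrees of world +x. Funnel rim 278 mm up, mouth 48 mm along x by 84 mm along y, narrowing over 33 mm to a slot 20 mm (x) by 52 mm (y). It takes a tag on edge, disc axis along x, let go with its lower edge 10 mm in the funnel; nothing near is higher.
- tray (a point): Tray floor at the guide's foot, 10 mm up, 53 mm from the guide's origin along x; axes as the guide's. A 42 degree chute leads down to it; lip at x = 30 mm, 30 mm high; 62 mm wide. The slot gives a falling tag half a turn about the vertical, then the chute lays it back 15 to 45 degrees from flat: the face that goes in facing -x (away from the tray) ends on top, the one facing +x below.
Mind the look-alikes: they are no part of the job. What is shaped like the tag_red but pink is not meant. What is shaped like the tag_yellow but turquoise is not meant.

How it is judged:
On the way:
1. the yellow tag, let go, falls through the twisted slot of the guide (x of tag_yellow in the frame of guide between -0.015 and 0.015 m and y of tag_yellow in the frame of guide between -0.015 and 0.015 m and z of tag_yellow in the frame of guide between 0.1 and 0.23 m and contact force between the fingers and tag_yellow below 0.1 N), for 0.02 s.
At the end, for the whole second after the job is handed in: The yellow tag rests in the guide's sloping tray (its centre between the tray's walls and less than 45 mm above the table), at rest, painted side underneath, within 60 degrees of lying flat; the red and blue tags stand in their slots within 15 mm of where they were and within 20 degrees of upright (x of tag_yellow in the frame of guide between 0.02 and 0.083 m and y of tag_yellow in the frame of guide between -0.03 and 0.03 m and z of tag_yellow in the frame of guide below 0.045 m and angle between tag_yellow's own x axis and vertical above 2.09 rad and linear speed of tag_yellow below 0.02 m/s and distance of each of tag_red, tag_blue from where it was at the start of the episode below 0.015 m and angle between tag_red's own x axis and vertical between 1.22 and 1.92 rad and angle between tag_blue's own x axis and vertical between 1.22 and 1.92 rad); the robot touches nothing.
It fails at once if the red or the blue tag is taken out of its slot or knocked over (distance of any of tag_red, tag_blue from where it was at the start of the episode above 0.03 m).
It also fails if it takes over 37 s, if anything falls off the work surface, if the arm or the gripper's body presses on something with over 40 N, if the wrist force passes 120 N, or if a joint passes its speed limit or range.

## Working session

There is one attempt and no reset: what is moved stays moved. The work goes in short steps, Python scripts to look and compute and a tool call to move; the robot and the scene stay as the last step left them, time stands still between calls to the robot, and variables do not carry over. Pictures are saved under pics/ and viewed, at most 10 in all, crops included, and the job is handed in when it is done.

Besides the shell and the picture viewer there is one more tool, called after "Emit:" by a JSON object that holds its "op" and its "data". carry_out: Moves the arm, as the interface text tells. Shifts and turns lie within -1 to 1; 1 stands for 8 cm of shift or 60 degrees of turn. Its arguments: {"type":"object","properties":{"targets":{"type":"array"},"hand":{"type":"number"},"force":{"type":"number"}},"required":["targets"]}

```bash
mkdir -p pics; python3 - <<'E'
from bench import manip
import cv2
for n in("scene","top"):
    cv2.imwrite(f"pics/{n}0.png",manip.camera(n)); c=manip.get_calibration(n); print(n,c)
s=manip.read_state(); print(s, manip.grip_point_offset)
E
```

```text
scene {'vertical_fov': 47.563473962229914, 'cx': 319.7446128888597, 'cy': 195.50782348177046, 'cam_to_world': array([[-0.77044271, -0.39517596,  0.50025393,  1.11603286],
       [ 0.63744428, -0.48873168,  0.59565606,  0.67185704],
       [ 0.00910099,  0.77780287,  0.62844241,  0.72370085],
       [ 0.        ,  0.        ,  0.        ,  1.        ]])}
top {'vertical_fov': 55.626503868672486, 'cx': 318.27110245076113, 'cy': 197.72962276536197, 'cam_to_world': array([[ 0.14461033,  0.96438479, -0.22147197,  0.45149197],
       [-0.98948489,  0.14156072, -0.02966844,  0.03657944],
       [ 0.00273994,  0.22343353,  0.97471532,  0.74417494],
       [ 0.        ,  0.        ,  0.        ,  1.        ]])}
{'clock': 0.1, 'q': array([ 9.70917508e-01,  2.45747258e-01,  1.55886885e+00,  1.04088981e-05,
        1.33875922e+00, -1.74140303e-01]), 'joint_vel': array([-0.0018577 ,  0.00021899, -0.00378328,  0.00046405, -0.00188474,
        0.00114025]), 'effort': array([-7.05581460e-04, -4.30667353e+01, -3.27130437e+01, -1.63067934e-04,
        2.82781140e-03, -3.80447443e-05]), 'eef_pos': array([0.2681727 , 0.59154701, 0.23030111]), 'tool_rot': array([[-9.10732825e-01,  4.12994784e-01, -1.01475574e-03],
       [ 4.12995908e-01,  9.10731701e-01, -1.46570650e-03],
       [ 3.18841086e-04, -1.75395699e-03, -9.99998411e-01]]), 'force': array([-0.28605848, -0.1608167 ,  0.64440545]), 'ft_torque': array([-0.01301132, -0.04575692, -0.02560954]), 'finger_force': 0.0, 'width': 0.08520699304090665} -0.0187
```

View pics/scene0.png

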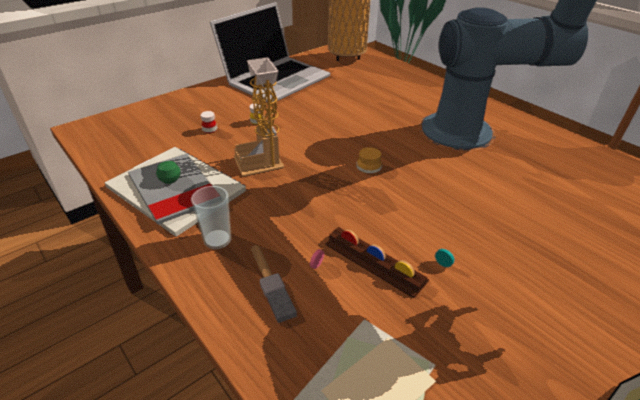

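View pics/top0.png

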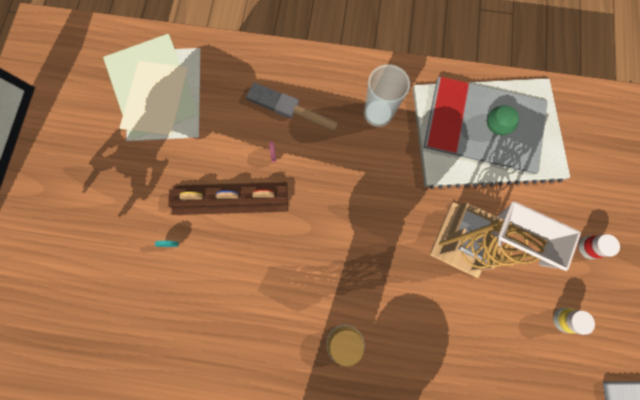

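Both views show the rack with red, blue and yellow tags. Candidates for the target:
- **Yellow tag:** in the rack at top (190,196), scene (404,269). I choose this one.
- **Turquoise look-alike:** top (167,243), scene (445,258).
- **Amber jar:** top (346,345).
- **Yellow bottle:** top (574,321).

The guide's funnel is at top (540,237), scene (263,71). Next is a close crop of each to check.

```bash
python3 - <<'E'
import cv2,numpy as np
t=cv2.imread("pics/top0.png");s=cv2.imread("pics/scene0.png")
r=lambda im,x,y,w,h,W,H:cv2.resize(im[y:y+h,x:x+w],(W,H),interpolation=cv2.INTER_CUBIC)
a=r(t,160,170,140,50,784,280); b=r(t,430,190,160,128,388,310); c=r(s,230,50,70,56,388,310)
cv2.imwrite("pics/crop1.png",np.vstack([a,np.hstack([b,np.zeros((310,8,3),np.uint8),c])]))
E
```

```text
(no output)
```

View pics/crop1.png

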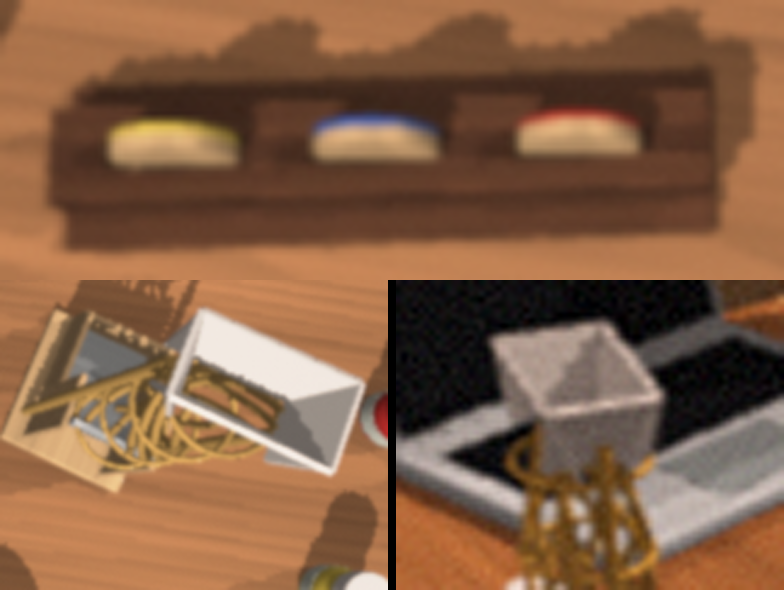

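The crop confirms yellow in the leftmost slot, with its yellow side towards +x. The funnel rim corners are clear in both views.

```bash
cat > h.py <<'E'
import numpy as np,cv2
from bench import manip
def ray(n,uv):
    c=manip.get_calibration(n);f=200/np.tan(np.radians(c["vertical_fov"]/2));T=c["cam_to_world"]
    d=T[:3,:3]@np.array([(uv[0]-c["cx"])/f,-(uv[1]-c["cy"])/f,-1]);return T[:3,3],d
def onz(n,uv,z):
    o,d=ray(n,uv);return o+d*(z-o[2])/d[2]
def tri(a,b):
    o,d=ray("top",a);p,e=ray("scene",b)
    k=np.linalg.lstsq(np.c_[d,-e],p-o,rcond=None)[0];A=o+k[0]*d;B=p+k[1]*e
    return (A+B)/2,np.linalg.norm(A-B)
E
python3 - <<'E'
from h import *
np.set_printoptions(precision=4,suppress=True)
t=[(513.7,202.4),(579.7,232.6),(567.3,269.8),(500.1,238.3)]
s=[(247.3,60.8),(267.7,57.8),(277.8,70.8),(256.9,74.4)]
T=np.array([onz("top",p,.278) for p in t]);S=np.array([onz("scene",p,.278) for p in s])
print("rim top",T,T.mean(0));print("rim scene",S,S.mean(0))
for P in(T,S[[0,1,2,3]],):
    print([np.linalg.norm(P[i]-P[(i+1)%4]) for i in range(4)],[np.degrees(np.arctan2(*(P[(i+1)%4]-P[i])[1::-1])) for i in range(4)])
print("tri",tri(np.mean(t,0),np.mean(s,0)))
# tags
for n in("top","scene"):
    im=cv2.imread(f"pics/{n}0.png");h=cv2.cvtColor(im,cv2.COLOR_BGR2HSV)
    for nm,lo,hi in(("y",(22,130,90),(34,255,255)),("b",(105,100,50),(130,255,255)),("r",(0,190,60),(4,255,255)),("r2",(172,170,60),(180,255,255))):
        m=cv2.inRange(h,lo,hi);k,_,st,ce=cv2.connectedComponentsWithStats(m)
        for i in range(1,k):
            x,y=ce[i]
            if st[i,4]>5 and ((n=="top" and 165<x<295 and 175<y<215) or(n=="scene" and 320<x<430 and 220<y<295)):print(n,nm,st[i],ce[i],onz(n,ce[i],.044))
# tag rim box corners in top, z=.045
c=lambda x,y:(160+x/5.6,170+y/5.6)
for nm,p in(("y",[(173,120),(173,166)]),("b",[(376,114),(376,160)]),("r",[(578,108),(578,155)])):print(nm,[onz("top",c(*q),.046) for q in p])
print("tag ends", onz("top",c(108,145),.035),onz("top",c(240,145),.035))
print("rack top corners",[onz("top",c(*q),.024) for q in((78,100),(712,70),(50,205),(718,187))])
E
```

```text
rim top [[ 0.5872 -0.1937  0.278 ]
 [ 0.5606 -0.2758  0.278 ]
 [ 0.5126 -0.2606  0.278 ]
 [ 0.5392 -0.1785  0.278 ]] [ 0.5499 -0.2271  0.278 ]
rim scene [[ 0.5636 -0.2691  0.278 ]
 [ 0.5137 -0.2536  0.278 ]
 [ 0.5394 -0.1742  0.278 ]
 [ 0.5892 -0.1879  0.278 ]] [ 0.5515 -0.2212  0.278 ]
[np.float64(0.08631546636412792), np.float64(0.05034724684625506), np.float64(0.08628963225372337), np.float64(0.05036227976445083)] [np.float64(-107.95113870366856), np.float64(162.36404917412386), np.float64(72.05874447029629), np.float64(-17.606652204973933)]
[np.float64(0.05233145667387292), np.float64(0.08346615981952782), np.float64(0.05161710042233564), np.float64(0.08514357261915093)] [np.float64(162.74625707822747), np.float64(72.02873604234085), np.float64(-15.3847925871587), np.float64(-107.45791978645818)]
tri (array([ 0.5489, -0.2274,  0.2756]), np.float64(0.0030351419152846496))
top y [184 192   9   2  10] [187.7 192.1] [0.5854 0.3049 0.044 ]
scene y [396 263  16  14  66] [403.8788 268.1212] [0.5914 0.3106 0.044 ]
scene b [367 246  17  14 129] [375.    252.062] [0.6047 0.2428 0.044 ]
scene r [341 231  16  14 103] [348.2136 236.9126] [0.6175 0.1748 0.044 ]
scene r2 [345 232   3   4   6] [346.1667 233.3333] [0.6135 0.1638 0.044 ]
y [array([0.5872, 0.2984, 0.046 ]), array([0.5716, 0.2949, 0.046 ])]
b [array([0.5992, 0.2309, 0.046 ]), array([0.5835, 0.2277, 0.046 ])]
r [array([0.6112, 0.1636, 0.046 ]), array([0.5951, 0.1607, 0.046 ])]
tag ends [0.5775 0.3226 0.035 ] [0.584  0.2779 0.035 ]
rack top corners [array([0.5937, 0.3411, 0.024 ]), array([0.6366, 0.1235, 0.024 ]), array([0.5557, 0.3421, 0.024 ]), array([0.5955, 0.1146, 0.024 ])]
```

Guide: centre ≈ (0.550, -0.226), yaw ≈ -17.7°. The measured rim is 86×50 mm, which fits. Yellow tag: centre ≈ (0.582, 0.300), yaw ≈ +10°, and the red-yellow spacing is 137 mm against 140 expected. I'll turn first, then go above the tag.

Emit:
{"op": "carry_out", "data": {"targets": [[0,0,0,0.132],[0,0,0,0.132],[0,0,0,0.132],[0,0,0,0.132],[0,0,0,0.132],[0,0,0,0.132],[0,0,0,0.132]], "hand": 40, "force": 25}}

```text
clock: 0.8
eef_pos: [0.2683, 0.5917, 0.2306]
tool_rot: [[-0.171, 0.985, -0.001], [0.985, 0.171, -0.001], [-0.001, -0.001, -1.0]]
force: [-0.3, -0.6, 0.2]
width: 0.04
finger_force: 0.0
```

Emit:
{"op": "carry_out", "data": {"targets": [[-0.356,0.269,0.115,0],[-0.356,0.269,0.115,0],[-0.356,0.269,0.115,0],[-0.356,0.269,0.115,0],[-0.356,0.269,0.115,0],[-0.356,0.269,0.115,0],[-0.356,0.269,0.115,0],[-0.356,0.269,0.115,0],[-0.356,0.269,0.115,0],[-0.356,0.269,0.115,0],[-0.356,0.269,0.115,0],[-0.356,0.269,0.115,0]]}}

```text
clock: 2.0
eef_pos: [0.5835, 0.2999, 0.12]
tool_rot: [[-0.176, 0.984, -0.001], [0.984, 0.176, -0.0], [-0.0, -0.001, -1.0]]
force: [0.8, 0.7, 0.9]
width: 0.0399
finger_force: 0.0
```

Emit:
{"op": "carry_out", "data": {"targets": [[0,0,0,0],[0,0,0,0],[0,0,0,0]]}}

```text
clock: 2.3
eef_pos: [0.5823, 0.3018, 0.1208]
tool_rot: [[-0.177, 0.984, -0.0], [0.984, 0.177, 0.0], [0.0, -0.0, -1.0]]
force: [0.2, 0.6, 0.4]
width: 0.0398
finger_force: 0.0
```

Emit:
{"op": "carry_out", "data": {"targets": [[0,0,0.25,0],[0,0,0.25,0],[0,0,0.25,0],[-0.02,0,0.19,0],[0,0,0,0],[0,0,0,0]]}}

```text
clock: 2.9
eef_pos: [0.5832, 0.3001, 0.0461]
tool_rot: [[-0.177, 0.984, 0.0], [0.984, 0.177, 0.0], [0.0, 0.0, -1.0]]
force: [-0.0, 0.1, 0.0]
width: 0.0404
finger_force: 0.0
```

```bash
python3 - <<'E'
from h import *
a=manip.camera("scene");b=manip.camera("top")
r=lambda im,x,y,w,h:cv2.resize(im[y:y+h,x:x+w],(396,400),interpolation=cv2.INTER_CUBIC)
cv2.imwrite("pics/g1.png",np.hstack([r(a,330,190,110,110),r(b,140,130,120,120)]))
E
```

```text
(no output)
```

View pics/g1.png

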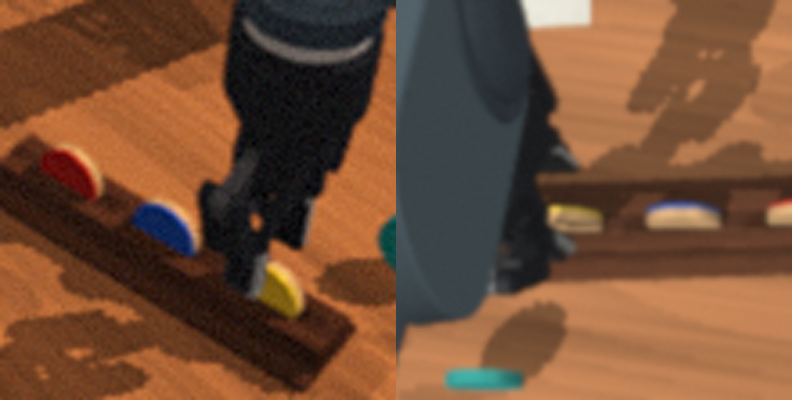

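The fingers straddle the yellow tag with clear gaps on both sides (scene crop: front pad at (255,275)). Next I go down to 28 mm and close in steps, watching the side force.

Emit:
{"op": "carry_out", "data": {"targets": [[0,0,0.115,0],[0,-0.01,0.11,0],[0,0,0,0],[0,0,0,0]]}}

```text
clock: 3.4
eef_pos: [0.5821, 0.2992, 0.027]
tool_rot: [[-0.176, 0.984, -0.001], [0.984, 0.176, -0.0], [-0.0, -0.001, -1.0]]
force: [0.7, 0.0, -0.0]
width: 0.0401
finger_force: 0.0
```

Emit:
{"op": "carry_out", "data": {"targets": [[0,0,0,0],[0,0,0,0],[0,0,0,0]], "hand": 14, "force": 20}}

```text
clock: 3.7
eef_pos: [0.5827, 0.2995, 0.028]
tool_rot: [[-0.176, 0.984, 0.001], [0.984, 0.176, 0.0], [0.0, 0.001, -1.0]]
force: [0.5, 0.2, 0.1]
width: 0.0136
finger_force: 0.0
```

Emit:
{"op": "carry_out", "data": {"targets": [[0,0,0,0],[0,0,0,0],[0,0,0,0],[0,0,0,0]], "hand": 0, "force": 20}}

```text
clock: 4.1
eef_pos: [0.582, 0.2993, 0.0276]
tool_rot: [[-0.177, 0.984, -0.001], [0.984, 0.177, -0.0], [-0.0, -0.001, -1.0]]
force: [-3.3, -1.2, 2.2]
width: 0.0074
finger_force: 23.4
```

Emit:
{"op": "carry_out", "data": {"targets": [[0,0,-0.1,0],[0,0,-0.25,0],[0,0,-0.4,0],[0,0,-0.4,0],[0,0,-0.4,0],[0,0,-0.4,0],[0,0,-0.4,0],[0,0,-0.4,0],[0,0,-0.4,0],[0,0,-0.4,0],[0,0,-0.35,0],[0,0,-0.1,0]]}}

```text
clock: 5.3
eef_pos: [0.584, 0.2999, 0.3531]
tool_rot: [[-0.176, 0.984, 0.009], [0.984, 0.176, 0.003], [0.001, 0.009, -1.0]]
force: [-0.7, 0.2, 0.2]
width: 0.0068
finger_force: 23.0
```

Emit:
{"op": "carry_out", "data": {"targets": [[0,0,0,0.118],[0,0,0,0.118],[0,0,0,0.118],[0,0,0,0.118],[0,0,0,0],[0,0,0,0]]}}

```text
clock: 5.9
eef_pos: [0.5824, 0.2994, 0.3469]
tool_rot: [[0.309, 0.951, -0.001], [0.951, -0.309, -0.0], [-0.0, -0.001, -1.0]]
force: [-0.6, 0.2, -0.4]
width: 0.0071
finger_force: 23.0
```

```bash
python3 - <<'E'
from h import *
s=manip.read_state();print(s["eef_pos"],s["tool_rot"],s["width"],s["finger_force"])
a=manip.camera("scene");b=manip.camera("top");cv2.imwrite("pics/sc2.png",a);cv2.imwrite("pics/tp2.png",b)
r=lambda im,x,y,w,h:cv2.resize(im[y:y+h,x:x+w],(396,400),interpolation=cv2.INTER_CUBIC)
# project TCP into scene
def proj(n,P):
    c=manip.get_calibration(n);f=200/np.tan(np.radians(c["vertical_fov"]/2));T=np.linalg.inv(c["cam_to_world"]);q=T@np.r_[P,1]
    return c["cx"]+f*q[0]/-q[2],c["cy"]-f*q[1]/-q[2]
u=proj("scene",s["eef_pos"]);print(u)
x,y=int(u[0])-50,max(int(u[1])-50,0);print(x,y)
cv2.imwrite("pics/g2.png",r(a,x,y,100,100))
E
```

```text
[0.58236097 0.29936084 0.34691484] [[ 3.09262583e-01  9.50976432e-01 -6.93186986e-04]
 [ 9.50976583e-01 -3.09262805e-01 -2.36977047e-04]
 [-4.39736539e-04 -5.85916458e-04 -9.99999732e-01]] 0.0070934632203805 22.99963027238846
(np.float64(426.2521270364027), np.float64(133.0378500920705))
376 83
```

View pics/g2.png

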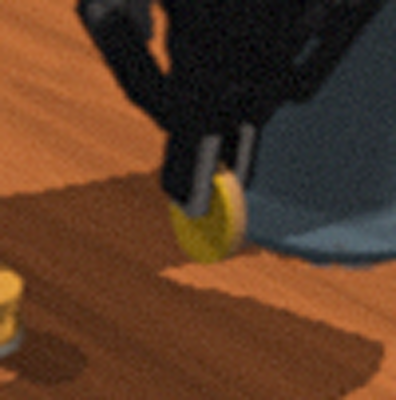

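The tag is held upright with its yellow side towards +x; its lower edge is at crop (210,262). Now I'll measure how it sits in the grip, along tool x and z.

```bash
python3 - <<'E'
from h import *
s=manip.read_state();p=s["eef_pos"];R=s["tool_rot"]
im=cv2.imread("pics/sc2.png");h=cv2.cvtColor(im,cv2.COLOR_BGR2HSV)
m=cv2.inRange(h,(20,140,60),(34,255,255));m[:, :415]=0;m[:,440:]=0;m[:120]=0;m[155:]=0
k,_,st,ce=cv2.connectedComponentsWithStats(m);print(st[1:],ce[1:])
ys,xs=np.nonzero(m);Q=[]
for u in zip(xs,ys):
    o,d=ray("scene",np.array(u,float));n=R[:,1];c=p+.004*n
    X=o+d*(n@(c-o))/(n@d);Q.append(R.T@(X-p))
Q=np.array(Q)*1000;print(np.percentile(Q,[0,5,50,95,100],axis=0).round(1))
low=Q[Q[:,2]>2] ; import collections
for z in range(-4,24,3):
    a=Q[(Q[:,2]>=z)&(Q[:,2]<z+3),0]
    if len(a):print(z,a.min().round(1),a.max().round(1))
# guide from rim: where to go
C=np.array([.550,-.226]);d=C-p[:2];print("tool dx,dy units",(R[:2,:2].T@d/.08).round(3))
E
```

```text
[[419 127  16  22 189]] [[427.9047619  139.23280423]]
[[-13.2   4.  -19.4]
 [ -7.6   4.  -15. ]
 [ 14.2   4.    6.5]
 [ 25.6   4.   18.7]
 [ 28.    4.   20.6]]
-4 11.0 28.0
-1 9.0 26.1
2 6.5 27.1
5 -10.5 25.1
8 -13.2 25.6
11 -12.3 23.6
14 -8.2 19.1
17 -4.6 16.6
20 -0.6 8.6
tool dx,dy units [-6.37   1.651]
```

Both cameras agree on a target of about (0.550, -0.227): the scene camera's few-mm bias in y cancels between tag and funnel. Moving above the funnel.

Emit:
{"op": "carry_out", "data": {"targets": [[-0.2,0.05,0,0],[-0.4,0.1,0,0],[-0.45,0.12,0,0],[-0.45,0.12,0,0],[-0.45,0.12,0,0],[-0.45,0.12,0,0],[-0.45,0.12,0,0],[-0.45,0.12,0,0],[-0.45,0.12,0,0],[-0.45,0.12,0,0],[-0.45,0.12,0,0],[-0.45,0.12,0,0]]}}

```text
clock: 7.2
eef_pos: [0.557, -0.1242, 0.3479]
tool_rot: [[0.311, 0.95, 0.0], [0.95, -0.311, -0.001], [-0.0, 0.0, -1.0]]
force: [1.0, -0.1, -0.6]
width: 0.0074
finger_force: 23.0
```

Emit:
{"op": "carry_out", "data": {"targets": [[-0.45,0.12,0,0],[-0.45,0.12,0,0],[-0.25,0.04,0,0],[-0.133,0.02,0.0,0],[0,0,0,0],[0,0,0,0],[0,0,0,0]]}}

```text
clock: 7.9
eef_pos: [0.5489, -0.2259, 0.3479]
tool_rot: [[0.31, 0.951, 0.0], [0.951, -0.31, 0.0], [0.0, 0.0, -1.0]]
force: [0.5, 0.5, 0.9]
width: 0.0076
finger_force: 23.0
```

```bash
python3 - <<'E'
from h import *
s=manip.read_state();print(s["eef_pos"],s["tool_rot"],s["width"],s["finger_force"])
a=manip.camera("scene");b=manip.camera("top");cv2.imwrite("pics/sc3.png",a);cv2.imwrite("pics/tp3.png",b)
cv2.imwrite("pics/g3.png",np.hstack([cv2.resize(a[20:100,220:300],(396,400),interpolation=cv2.INTER_CUBIC),cv2.resize(b[180:300,470:590],(396,400),interpolation=cv2.INTER_CUBIC)]))
E
```

```text
[ 0.54891636 -0.22587299  0.34786113] [[ 3.10123330e-01  9.50696299e-01  2.60459279e-04]
 [ 9.50696328e-01 -3.10123348e-01  3.24566127e-05]
 [ 1.11630885e-04  2.37552128e-04 -9.99999966e-01]] 0.007553793873781261 23.000122904777527
```

View pics/g3.png

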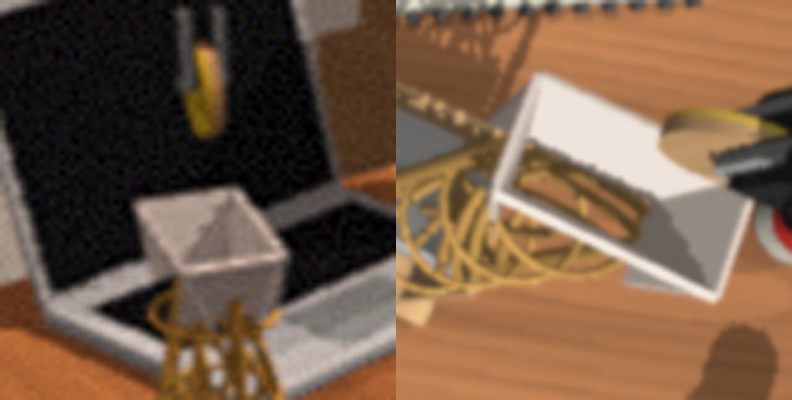

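The tag is above the funnel, yellow side to the front. Scene crop: tag bottom at (207,137), funnel at (210,230). Top crop: tag's left end at (660,135). A numeric check against the rim:

```bash
python3 - <<'E'
from h import *
p=manip.read_state()["eef_pos"];a=np.radians(-17.7);G=np.array([[np.cos(a),np.sin(a)],[-np.sin(a),np.cos(a)]])
B=onz("scene",(220+207*80/396,20+137/5),p[2]-.021)[:2];print("scene bottom in guide",G@(B-[.5515,-.2212])*1000)
E_=onz("top",(550,220.5),p[2])[:2];print("top end",G@(E_-[.5499,-.2271])*1000)
print("tcp",G@(p[:2]-[.5499,-.2271])*1000)
E
```

```text
scene bottom in guide [ 0.75159397 10.30821345]
top end [-6.1867445  28.65710728]
tcp [-1.25098904  0.861563  ]
```

Both views put the tag about 8 mm towards +y of the guide and 1-2 mm towards -x. I'll shift it, go down to just above the rim and check again.

Emit:
{"op": "carry_out", "data": {"targets": [[-0.05,0.01,0.1,0],[-0.05,0.01,0.2,0],[0,0,0.15,0],[0,0,0,0],[0,0,0,0],[0,0,0,0]]}}

```text
clock: 8.6
eef_pos: [0.548, -0.2351, 0.3122]
tool_rot: [[0.312, 0.95, 0.001], [0.95, -0.312, -0.0], [-0.0, 0.001, -1.0]]
force: [0.7, 0.8, 0.3]
width: 0.0078
finger_force: 23.0
```

```bash
python3 - <<'E'
from h import *
s=manip.read_state();print(s["eef_pos"],s["finger_force"])
a=manip.camera("scene");b=manip.camera("top");cv2.imwrite("pics/sc4.png",a);cv2.imwrite("pics/tp4.png",b)
cv2.imwrite("pics/g4.png",np.hstack([cv2.resize(a[20:100,220:300],(396,400),interpolation=cv2.INTER_CUBIC),cv2.resize(b[180:300,470:590],(396,400),interpolation=cv2.INTER_CUBIC)]))
E
```

```text
[ 0.54804012 -0.23511909  0.31220972] 23.003569543361664
```

View pics/g4.png

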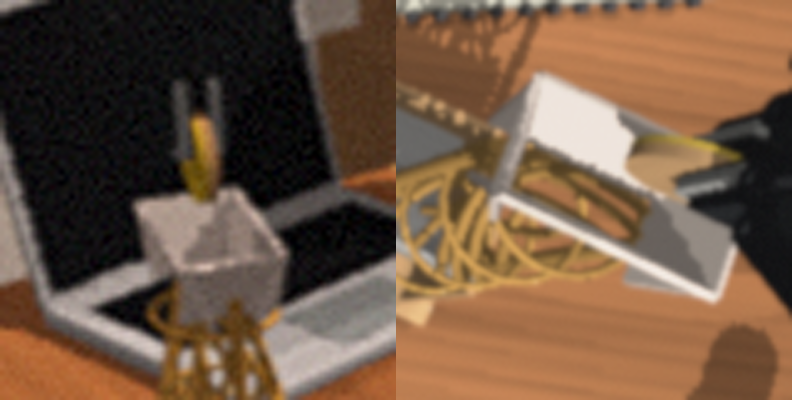

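Scene crop: tag bottom at (203,200), just above the rim's middle. Top crop: left end at (627,155).

```bash
python3 - <<'E'
from h import *
p=manip.read_state()["eef_pos"];a=np.radians(-17.7);G=np.array([[np.cos(a),np.sin(a)],[-np.sin(a),np.cos(a)]])
B=onz("scene",(220+203*80/396,20+200/5),p[2]-.021)[:2];print("scene bottom",G@(B-[.5515,-.2212])*1000)
for z in(0,.005):
  E_=onz("top",(470+(627-396)/3.3,180+155/3.333),p[2]-z)[:2];print("top end",G@(E_-[.5499,-.2271])*1000)
print("tcp",G@(p[:2]-[.5499,-.2271])*1000)
E
```

```text
scene bottom [ 1.52058601 -2.87050685]
top end [-2.99625863 19.63514183]
top end [-1.01650889 17.2995403 ]
tcp [ 0.74023323 -8.24766881]
```

Within 3 mm of centre. I'll shift 2 mm back, lower the edge about 10 mm into the funnel, and release.

Emit:
{"op": "carry_out", "data": {"targets": [[0.025,0,0.1,0],[0,0,0.12,0],[0,0,0.05,0],[0,0,0,0],[0,0,0,0],[0,0,0,0],[0,0,0,0]]}}

```text
clock: 9.4
eef_pos: [0.5486, -0.2333, 0.2905]
tool_rot: [[0.312, 0.95, 0.001], [0.95, -0.312, -0.0], [-0.0, 0.001, -1.0]]
force: [0.4, -0.1, -0.1]
width: 0.0072
finger_force: 23.0
```

Emit:
{"op": "carry_out", "data": {"targets": [[0,0,0,0],[0,0,0,0],[0,0,0,0],[0,0,0,0],[0,0,0,0],[0,0,0,0],[0,0,0,0],[0,0,0,0]], "hand": 34}}

```text
clock: 10.2
eef_pos: [0.5484, -0.2331, 0.2901]
tool_rot: [[0.312, 0.95, 0.0], [0.95, -0.312, -0.0], [-0.0, 0.0, -1.0]]
force: [0.2, -0.3, -0.1]
width: 0.0338
finger_force: 0.0
```

Emit:
{"op": "carry_out", "data": {"targets": [[0,0,-0.2,0],[0,0,-0.4,0],[0,0,-0.4,0],[0,0,-0.2,0],[0.4,-0.1,0,0],[0.4,-0.1,0,0],[0.4,-0.1,0,0],[0.4,-0.1,0,0],[0.2,-0.1,0,0],[0,0,0,0],[0,0,0,0]]}}

```text
clock: 11.3
eef_pos: [0.5552, -0.0842, 0.3862]
tool_rot: [[0.312, 0.95, 0.0], [0.95, -0.312, -0.001], [-0.001, 0.0, -1.0]]
force: [-0.2, -0.8, -0.2]
width: 0.0344
finger_force: 0.0
```

```bash
python3 - <<'E'
from h import *
s=manip.read_state();print(s["clock"],s["eef_pos"],s["finger_force"])
a=manip.camera("scene");b=manip.camera("top");cv2.imwrite("pics/sc5.png",a);cv2.imwrite("pics/tp5.png",b)
cv2.imwrite("pics/g5.png",np.hstack([cv2.resize(a[50:190,210:350],(396,400),interpolation=cv2.INTER_CUBIC),cv2.resize(b[180:300,420:540],(396,400),interpolation=cv2.INTER_CUBIC)]))
E
```

```text
11.3 [ 0.55519932 -0.08422266  0.38620589] 0.0
```

View pics/g5.png

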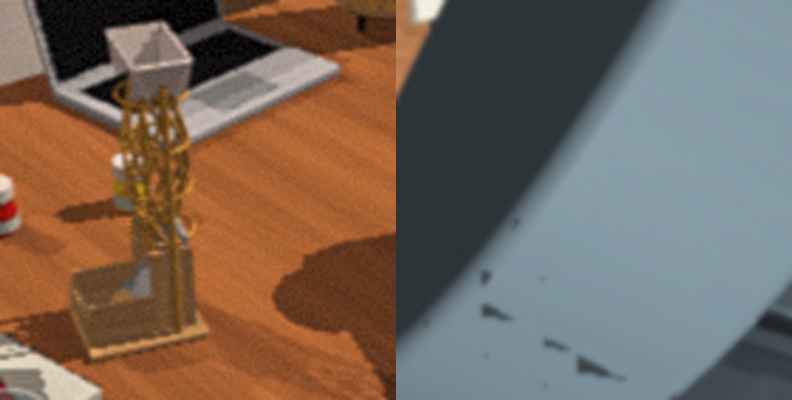

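The funnel and slot look empty in the scene view, and the arm blocks the top view. I'll move it away to see the tray.

Emit:
{"op": "carry_out", "data": {"targets": [[0.4,-0.1,0,0],[0.4,-0.1,0,0],[0.4,-0.1,0,0],[0.4,-0.1,0,0],[0.4,-0.1,0,0],[0.4,-0.1,0,0],[0.4,-0.1,0,0],[0.4,-0.1,0,0],[0.4,-0.1,0,0],[0.4,-0.1,0,0],[0,0,0,0],[0,0,0,0]]}}

```text
clock: 12.6
eef_pos: [0.5794, 0.2445, 0.3857]
tool_rot: [[0.312, 0.95, -0.001], [0.95, -0.312, -0.001], [-0.001, -0.0, -1.0]]
force: [-0.3, -0.3, -0.7]
width: 0.0341
finger_force: 0.0
```

```bash
python3 - <<'E'
from h import *
a=manip.camera("scene");b=manip.camera("top")
cv2.imwrite("pics/g6.png",np.hstack([cv2.resize(a[130:180,225:290],(396,305),interpolation=cv2.INTER_CUBIC),cv2.resize(b[195:285,425:542],(396,305),interpolation=cv2.INTER_CUBIC)]))
cv2.imwrite("pics/g6.png",np.vstack([cv2.imread("pics/g6.png"),np.hstack([cv2.resize(a[210:310,320:450],(396,290)),cv2.resize(b[140:240,150:300],(396,290))])]))
E
```

```text
(no output)
```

View pics/g6.png

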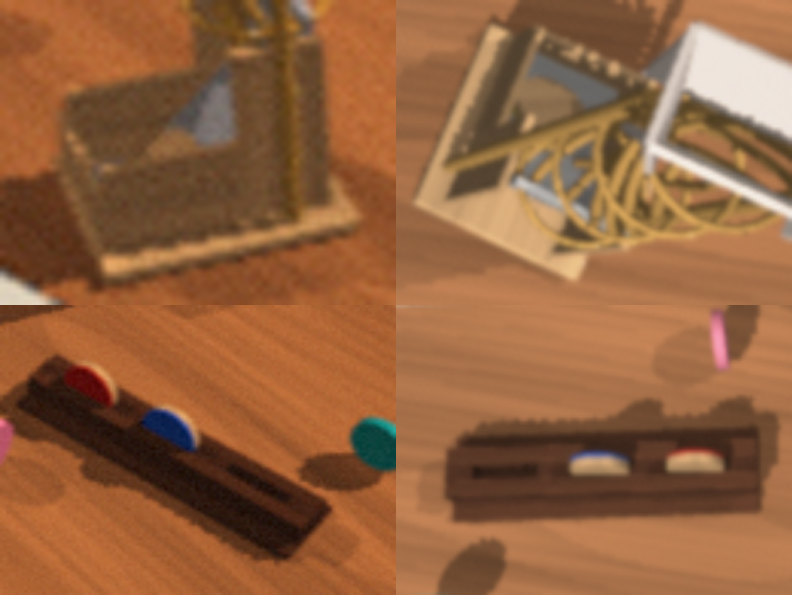

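The tag lies on the chute with its bare wood on top: scene crop (175,140), top crop (545,95). The red and blue tags still stand in their slots, and the arm is clear of everything. Handing in.

```bash
python3 -c "
from bench import manip
print(manip.finish_job())"
```

```text
the job is handed in; nothing more can be done
None
```

The yellow tag went through the guide and lies back in the tray, bare wood on top; the red and blue tags still stand in the rack, and the job is handed in (the hand-in gave no verdict).

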